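# Close the bead jars with their own lids

### The job

Close up the bead jars: put each of the two wooden lids on the white jar that it fits in shape and size, with its plug inside the mouth and its flange resting flat on the rim all round. The third jar has no lid and stays open; leave it and everything else on the table where they are, and do not knock any jar over.

Things in the scene. Friction and masses are not known exactly. Their poses are not given: they have to be found in the camera images.
- jar_round: The narrow round one of two round jars. White ceramic storage jar, open at the top, 75 mm tall, walls 5 mm, standing loose on the table with some wooden beads low inside (top of the beads 21 mm above the table). Origin at the centre of its underside, z up. Outside diameter 72 mm, inside diameter 62 mm. About 0.35 kg (varies).
- jar_round_mouth (a point): Centre of the narrow round jar's mouth, level with its rim, 75 mm above its underside.
- jar_square: The square jar. White ceramic storage jar, open at the top, 75 mm tall, walls 5 mm, standing loose on the table with some wooden beads low inside (top of the beads 21 mm above the table). Origin at the centre of its underside, z up. Outside 80 x 80 mm, inside 70 x 70 mm; its x and y axes are parallel to its sides. About 0.45 kg (varies).
- jar_square_mouth (a point): Centre of the square jar's mouth, level with its rim, 75 mm above its underside.
- jar_wide: The wide round jar, which has no lid and stays open. White ceramic storage jar, open at the top, 75 mm tall, walls 5 mm, standing loose on the table with some wooden beads low inside (top of the beads 21 mm above the table). Origin at the centre of its underside, z up. Outside diameter 94 mm, inside diameter 84 mm. To be left where it is.
- lid_round: Light-wood round lid, lying plug down. From below: plug diameter 57 mm, 12 mm deep (lowest 4 mm tapers to 53 mm); flange diameter 76 mm, 8 mm thick, rests on the rim; round knob diameter 24 mm, 30 mm tall (20 to 50 mm above origin). Fits the narrow round jar. Origin: centre of the plug underside, z up. About 70 g (varies).
- lid_round_seat (a point): Point on the round lid's axis, level with the underside of its flange, 12 mm above the lid's origin; meets the mouth point when the lid is home.
- lid_square: Light-wood square lid, lying plug down. From below: plug 65 x 65 mm, 12 mm deep (lowest 4 mm 61 x 61); flange 84 x 84 mm, 8 mm thick, rests on the rim; bar handle 44 mm along x, 18 mm along y, 30 mm tall (20 to 50 mm above origin). Fits the square jar in any quarter turn. Origin: centre of the plug underside, z up; x, y parallel to its sides. About 90 g (varies).
- lid_square_seat (a point): Point on the square lid's axis, level with the underside of its flange, 12 mm above the lid's origin; meets the mouth point when the lid is home.
- tape_roll: Cardboard tape core lying flat, 60 mm outside diameter, 25 mm tall; origin at the centre of its underside. Not handled; to be left where it is.
- flask: White plastic flask, 72 mm diameter, 150 mm tall; origin at the centre of its underside. Not handled; to be left where it is.
- bowl: White plastic bowl, 120 mm across, 50 mm tall; origin at the centre of its underside. Not handled; to be left where it is.
- sanding_block: Cork sanding block, 100 x 55 x 25 mm; origin at the centre of its underside. Not handled; to be left where it is.
- spool: Wooden spool standing up, 36 mm diameter, 42 mm tall; origin at the centre of its underside. Not handled; to be left where it is.
- cup: Cardboard-brown cup, 72 mm diameter, 85 mm tall; origin at the centre of its underside. Not handled; to be left where it is.
- cutter: Grey craft cutter lying flat, 160 mm long overall, 22 mm wide, 12 mm high; origin under the centre of its handle. Not handled; to be left where it is.
Not all that is in view belongs to the job. Of the things that look like the sanding_block, take the one that is nearest to the robot's base at the start.

How it is judged:
At the end, for the whole second after the job is handed in: Round lid on the narrow round jar, square lid on the square jar: centred within 6 mm, flange within 3 mm of the rim (4 mm below), parallel to the jar within 0.06 rad, at rest; both jars upright on the table within 0.1 rad. All else within 40 mm of its start and not tipped over 0.3 rad (horizontal distance between lid_round_seat and jar_round_mouth below 0.006 m and z of lid_round_seat in the frame of jar_round_mouth between -0.004 and 0.003 m and angle between the z axis of lid_round and the z axis of jar_round, either way round below 0.06 rad and angle between each of lid_round, lid_square's own z axis and vertical below 0.12 rad and angle between each of jar_round, jar_square's own z axis and vertical below 0.1 rad and height (world z) of jar_round between -0.01 and 0.01 m and linear speed of each of lid_round, lid_square below 0.02 m/s and horizontal distance between lid_square_seat and jar_square_mouth below 0.006 m and z of lid_square_seat in the frame of jar_square_mouth between -0.004 and 0.003 m and angle between the z axis of lid_square and the z axis of jar_square, either way round below 0.06 rad and height (world z) of jar_square between -0.01 and 0.01 m and distance of each of jar_wide, tape_roll, flask, bowl, sanding_block, spool, cup, cutter from where it was at the start of the episode below 0.04 m and angle between each of jar_wide, tape_roll, flask, bowl, sanding_block, spool, cup, cutter's own z axis and vertical below 0.3 rad); the robot touches nothing.
It fails at once if the wide jar or another bystander is shoved more than 40 mm (distance of any of jar_wide, tape_roll, flask, bowl, sanding_block, spool, cup, cutter from where it was at the start of the episode above 0.04 m).
It fails at once if a jar or a bystander is knocked over (angle between any of jar_wide, tape_roll, flask, bowl, sanding_block, spool, cup, cutter, jar_round, jar_square's own z axis and vertical above 0.6 rad).
It also fails if it takes over 64 s, if anything falls off the work surface, if the arm or the gripper's body presses on something with over 40 N, if the wrist force passes 120 N, or if a joint passes its speed limit or range.

### The arm

A 6-joint arm with a two-finger parallel gripper is mounted at the origin on the work surface. World frame = base frame: x ahead of the robot, y to its left, z up, the work surface at z = 0. Lengths are in m, angles in rad, forces in N, time in s.
With the tool pointing down it reaches from about 0.25 to 0.775 m from the base axis. Payload 4 kg.
Tool frame: the origin (TCP) lies on the centre line of the jaws, within the pads' length; the fingertips stand 14 mm ahead of it and the grasp point (between the pads) lies 5 mm behind it (robot.tcp_to_tips is the distance from the TCP to the fingertips, in m); z points along the fingers, y is the line along which they close (so a half turn about z gives the same grasp; the last joint's range is limited). The gripper opens to 94 mm and grips with 3 to 60 N. Pads are 16 mm wide; open, the fingers measure 119 mm over their backs; the gripper's body (75 mm by 177 mm) begins 78 mm behind the grasp point.
Start: joints at [1.101, 0.087, 1.371, -0, 1.684, -0.103], TCP at [0.197, 0.513, 0.188] pointing down, gripper open.
Joint ranges: [-3.1, 3.1], [-0.76, 2.03], [0.27, 2.55], [-1.08, 4.22], [0.17, 2.65], [-2.57, 2.57]. Speed limits (rad/s): [2.79, 2.79, 3.14, 3.14, 3.14, 3.14].

### API

Orientations are given as [roll, pitch, yaw] about the fixed x, y, z axes, in that order (R = Rz(yaw) Ry(pitch) Rx(roll)).
In Python, from bench import robot gives the robot as it stands.
- The arm moves only by the tool carry_out, never from a script. Its argument "increments" is a list of rows, each a list of 3 entries, a list of its own where there are three numbers: the closure in counts, from 0 (fully open) to 255 (shut), then the shift along the tool's x, y, z in mm, then the turn about the tool's z in degrees. In form: [[fingers, [dx, dy, dz], twist], ...]. A call has 1 to 8 rows; each row shifts and turns the commanded pose from where the row before left it, along the tool's axes as they then stand; what a row does not reach is not made up. A row lasts 1/10 s, in which the tool goes at most 50 mm and 8.59 degrees, less where a joint would pass 70% of its speed; a pose out of reach is approached as far as the arm can. A call with a gripper value outside its range is refused whole. The fingers move at their own pace and stop on an object; the grip force is fixed at half the most. Time passes only in rows, so rows that do not move let the fingers close. It gives the time, the measured TCP pose, the force, the opening and the grip force at its end, in the units of the state.
- robot.get_obs(): the state, without advancing time (a new reading comes with each control period).
- robot.snapshot(name): name is "scene" or "top" or "wrist"; returns the picture (480x640x3 uint8, blue, green, red); there is no depth.
- robot.get_calibration(name): a dict with "vfov" (degrees; the focal length in pixels is half the picture's height over the tangent of half this angle, whatever the lens; pixels are square), "cx", "cy" (the principal point, pixels), "T" (4x4, takes a point from camera to world coordinates). Camera axes: x right, y down, z forward; pixel columns grow to the right and rows downward; lengths in m; the calibration is good to about 2 mm. The wrist camera is an equidistant fisheye: a pixel r from the principal point sees the ray r / f radians off the axis. A picture is of the moment at which its call begins: read the wrist's pose just before it. get_calibration takes no time and is no camera call; for the wrist camera it gives the pose at the moment of the call.
- robot.close_job(): hands the job in; it is judged then, once.
The state is a dict: "time": time; "joint_positions": joint angles; "qvel": joint speeds; "joint_torque": joint torques, N m; "tool_pos": TCP position; "ee_rot": TCP orientation; "wrist_force": force on the tool from outside, world axes, zero at the start; "wrist_torque": the same for the moment, N m; "width": finger opening in m; "finger_force": force on a finger pad.
Only numpy, scipy, OpenCV 4.12 (cv2) and the standard library are available. Lean on these libraries where they do the work, as an engineer would, in place of code of your own. Each camera call takes 0.05 s, during which the arm holds its last target. There are 200 camera calls.

## Working session

There is one attempt and no reset: what is moved stays moved. The work goes in short steps, Python scripts to look and compute and a tool call to move; the robot and the scene stay as the last step left them, time stands still between calls to the robot, and variables do not carry over. Pictures are saved under pics/ and viewed, at most 10 in all, crops included, and the job is handed in when it is done.

Besides the shell and the picture viewer there is one more tool, called after "Call:" as name(argument=value, ...) on one line, values as JSON. carry_out: Moves the arm, as the interface text tells. Its arguments: {"type":"object","properties":{"increments":{"type":"array","items":{"type":"array"}}},"required":["increments"]}

```bash
mkdir -p pics; python3 - <<'E'
from bench import robot
import cv2
print(robot.get_obs())
for n in("top","scene"):
    cv2.imwrite(f"pics/{n}0.png",robot.snapshot(n)); print(n,robot.get_calibration(n))
print(robot.get_calibration("wrist"))
E
```

```text
{'time': 0.0, 'joint_positions': array([ 1.10088740e+00,  8.79241762e-02,  1.37223971e+00, -2.14733543e-05,
        1.68358326e+00, -1.03073714e-01]), 'qvel': array([-1.51318029e-03, -1.99519732e-03,  1.27431687e-04,  6.47713717e-07,
       -3.71359917e-04, -1.13544465e-03]), 'joint_torque': array([ 8.99517363e-04, -3.40181923e+01, -3.02426434e+01,  7.18828314e-02,
        3.28494119e-02, -1.91992799e-04]), 'tool_pos': array([0.19699778, 0.51288564, 0.18632844]), 'ee_rot': array([-3.13944740e+00, -2.00449495e-04,  2.77475483e+00]), 'wrist_force': array([0.95534641, 0.316301  , 1.04195658]), 'wrist_torque': array([-0.01248049, -0.01191365, -0.01494569]), 'finger_force': 0.0, 'width': 0.09377085288831424}
top {'vfov': 52.189223551494045, 'cx': 318.0969014294618, 'cy': 242.99236669099682, 'T': array([[ 0.05027078, -0.97632656,  0.21037896,  0.3444795 ],
       [-0.99871909, -0.04792979,  0.01621483, -0.06815101],
       [-0.00574754, -0.21092461, -0.97748543,  1.26699277],
       [ 0.        ,  0.        ,  0.        ,  1.        ]])}
scene {'vfov': 42.12822334707785, 'cx': 330.3701718008754, 'cy': 231.27838468796463, 'T': array([[-0.41647946,  0.48664368, -0.76793411,  1.76812057],
       [ 0.90904615,  0.23537048, -0.34385437,  0.46946243],
       [ 0.01341447, -0.84129583, -0.54040853,  0.91737086],
       [ 0.        ,  0.        ,  0.        ,  1.        ]])}
{'vfov': 65.70646984690485, 'cx': 322.26009202610805, 'cy': 237.3685122660703, 'T': array([[ 0.35871146,  0.9084081 ,  0.21475758,  0.13553149],
       [ 0.93344709, -0.34868854, -0.08421899,  0.53733027],
       [-0.0016217 ,  0.23067515, -0.97302947,  0.38339967],
       [ 0.        ,  0.        ,  0.        ,  1.        ]])}
```

View pics/top0.png

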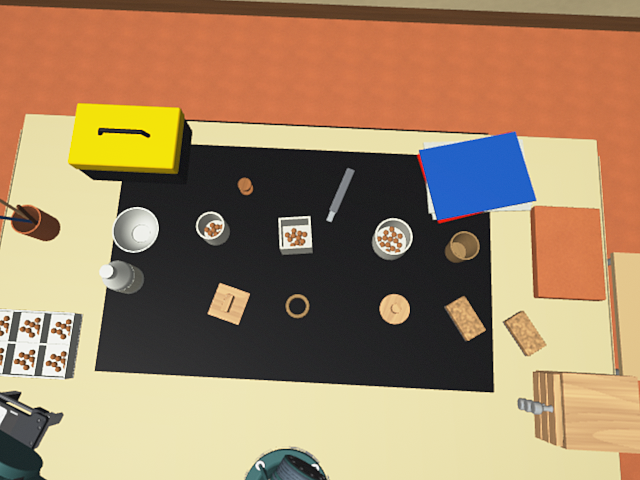

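View pics/scene0.png

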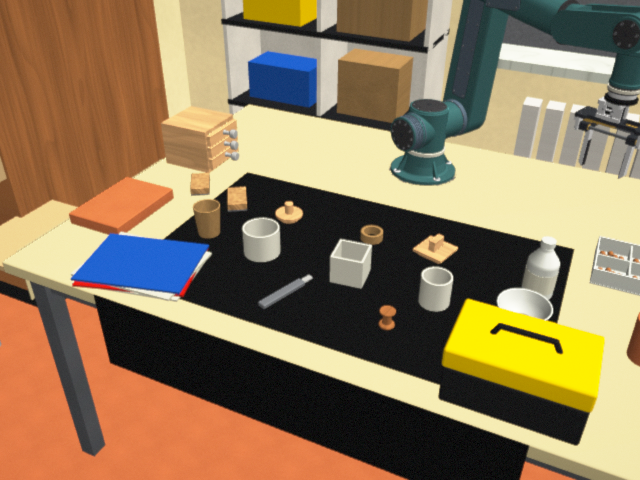

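```bash
cat > h.py <<'E'
import numpy as np, cv2
from bench import robot
def proj(cal,P,fish):
    T=cal["T"];f=240/np.tan(np.radians(cal["vfov"]/2))
    c=(P-T[:3,3])@T[:3,:3]
    if fish:
        r=np.hypot(c[...,0],c[...,1]);s=f*np.arctan2(r,c[...,2])/np.maximum(r,1e-9)
    else: s=f/c[...,2]
    return (cal["cx"]+s*c[...,0]).astype(np.float32),(cal["cy"]+s*c[...,1]).astype(np.float32)
def rect(name,img,cal,x,y,z,half=.07,ppm=2000):
    """top-down metric view: up=+x, left=+y; centre=(x,y); ppm px per m"""
    n=int(half*ppm);v,u=np.mgrid[-n:n+1,-n:n+1]
    P=np.stack([x-v/ppm,y-u/ppm,np.full(u.shape,float(z))],-1)
    a,b=proj(cal,P,name=="wrist")
    return cv2.remap(img,a,b,cv2.INTER_CUBIC)
def unproj(cal,u,v,z):
    T=cal["T"];f=240/np.tan(np.radians(cal["vfov"]/2))
    d=T[:3,:3]@np.array([(u-cal["cx"])/f,(v-cal["cy"])/f,1]);s=(z-T[2,3])/d[2]
    return T[:3,3]+s*d
E
python3 - <<'E'
from h import *
img=cv2.imread("pics/top0.png");cal=robot.get_calibration("top")
ims=[]
for n,u,v,z in[("lidS",229,304,.02),("lidR",395,309,.02),("jarR",211,225,.075),("jarS",295,232,.075)]:
    p=unproj(cal,u,v,z);im=rect("top",img,cal,p[0],p[1],z,ppm=2000)
    hsv=cv2.cvtColor(im,cv2.COLOR_BGR2HSV)
    m=(hsv[...,2]>120).astype(np.uint8)
    cs,_=cv2.findContours(m,cv2.RETR_EXTERNAL,cv2.CHAIN_APPROX_NONE)
    c=max(cs,key=cv2.contourArea);cv2.drawContours(im,[c],-1,(0,255,0),1)
    (a,b),r=cv2.minEnclosingCircle(c);R=cv2.minAreaRect(c);k=140
    w=lambda a,b:(round(p[0]-(b-k)/2000,4),round(p[1]-(a-k)/2000,4))
    print(n,p[:2].round(4),"circ",w(a,b),r/2,"rect",w(*R[0]),R[1][0]/2,R[1][1]/2,R[2])
    for i in range(0,281,20): cv2.line(im,(i,0),(i,4),(0,0,255),1);cv2.line(im,(0,i),(4,i),(0,0,255),1)
    cv2.drawMarker(im,(140,140),(255,0,255),0,8);ims.append(im)
cv2.imwrite("pics/m0.png",np.vstack([np.hstack(ims[:2]),np.hstack(ims[2:])]))
E
```

```text
lidS [0.4436 0.1704] circ (np.float64(0.4451), np.float64(0.1722)) 58.739410400390625 rect (np.float64(0.4455), np.float64(0.1722)) 85.96424865722656 86.08238983154297 16.294048309326172
lidR [ 0.4519 -0.2502] circ (np.float64(0.4528), np.float64(-0.2481)) 39.00217819213867 rect (np.float64(0.4527), np.float64(-0.2479)) 76.5 77.5 90.0
jarR [0.634  0.2226] circ (np.float64(0.6276), np.float64(0.2237)) 43.153926849365234 rect (np.float64(0.6329), np.float64(0.2263)) 73.42758178710938 75.37559509277344 29.845932006835938
jarS [0.6263 0.0107] circ (np.float64(0.6259), np.float64(0.0115)) 56.694358825683594 rect (np.float64(0.6253), np.float64(0.0115)) 84.49081420898438 82.52006530761719 83.58915710449219
```

View pics/m0.png

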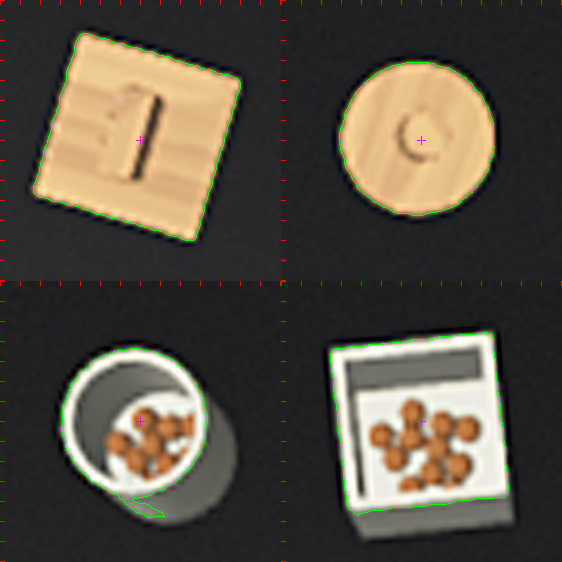

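```bash
cat >> h.py <<'E'
def go(x,y,z,yaw):
    """delta in tool axes (mm, rotation only about tool z -> twist deg), shift done before turning"""
    o=robot.get_obs();p=o["tool_pos"];w=o["ee_rot"][2]
    d=(np.array([x,y,z])-p)*1000
    t=-((yaw-np.degrees(w)+90)%180-90)
    c,s=np.cos(w),np.sin(w)
    print("pos",p.round(4),"yaw",np.degrees(w).round(2),"tilt",(o["ee_rot"][:2]).round(4),"F",o["wrist_force"].round(1),"w",round(o["width"],4),"t",o["time"])
    print("shift tool",[round(v,1) for v in(d[0]*c+d[1]*s,d[0]*s-d[1]*c,-d[2])],"twist",round(t,2))
E
python3 -c "
from h import *
go(.4451,.1716,.14,163.7)"
```

```text
pos [0.197  0.5129 0.1864] yaw 158.98 tilt [-3.1396e+00 -2.0000e-04] F [0.  0.2 0.4] w 0.0938 t 0.1
shift tool [np.float64(-354.0), np.float64(-229.6), np.float64(46.4)] twist -4.72
```

Call:
carry_out(increments=[[0,[-35,-23,0],0],[0,[-35,-23,0],0],[0,[-35,-23,0],0],[0,[-35,-23,0],0],[0,[-35,-23,0],0],[0,[-35,-23,0],0],[0,[-35,-23,0],0],[0,[-35,-23,0],0]])

```text
time: 0.9
tool_pos: [0.3931, 0.2397, 0.1871]
ee_rot: [-3.141, -0.0, 2.775]
wrist_force: [1.2, 0.5, 0.4]
width: 0.0936
finger_force: 0.0
```

Call:
carry_out(increments=[[0,[-37,-23,10],0],[0,[-37,-23,10],0],[0,[0,0,10],-4.7],[0,[0,0,0],0],[0,[0,0,0],0]])

```text
time: 1.4
tool_pos: [0.4448, 0.1719, 0.1572]
ee_rot: [-3.141, -0.001, 2.855]
wrist_force: [0.0, -0.6, 0.2]
width: 0.094
finger_force: 0.0
```

```bash
python3 - <<'E'
from h import *
cal=robot.get_calibration("wrist");img=robot.snapshot("wrist")
go(.4451,.1716,.037,163.7)
a=rect("wrist",img,cal,.4451,.1716,.02);b=rect("wrist",img,cal,.4451,.1716,.05)
for i in(a,b):
    cv2.drawMarker(i,(140,140),(255,0,255),0,8)
    for k in range(0,281,20): cv2.line(i,(k,0),(k,4),(0,0,255),1);cv2.line(i,(0,k),(4,k),(0,0,255),1)
cv2.imwrite("pics/w1.png",np.hstack([a,b]))
E
```

```text
pos [0.445  0.1723 0.1577] yaw 163.66 tilt [ 3.1412 -0.    ] F [-0.6 -0.4 -0.2] w 0.094 t 1.45
shift tool [np.float64(-0.3), np.float64(-0.6), np.float64(120.7)] twist -0.04
```

View pics/w1.png

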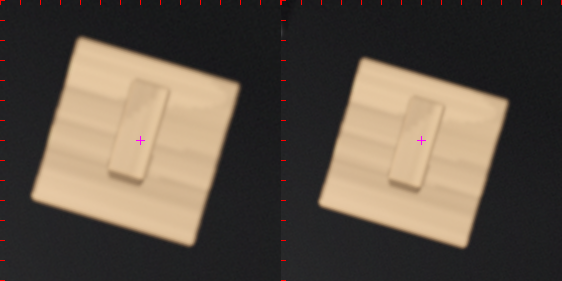

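Call:
carry_out(increments=[[0,[0.9,0.5,25],0],[0,[0,0,30],0],[0,[0,0,30],0],[0,[0,0,20],0],[0,[0,0,10],0],[0,[0,0,5],0],[0,[0,0,0],0],[150,[0,0,0],0]])

```text
time: 2.25
tool_pos: [0.4455, 0.173, 0.0389]
ee_rot: [3.14, 0.002, 2.857]
wrist_force: [-0.3, 0.1, -0.3]
width: 0.0893
finger_force: 0.0
```

Call:
carry_out(increments=[[255,[0,0,0],0],[255,[0,0,0],0],[255,[0,0,0],0],[255,[0,0,0],0],[255,[0,0,0],0],[255,[0,0,0],0]])

```text
time: 2.85
tool_pos: [0.4445, 0.1725, 0.0375]
ee_rot: [3.142, -0.0, 2.857]
wrist_force: [-0.4, -0.0, 0.2]
width: 0.0417
finger_force: 0.0
```

Call:
carry_out(increments=[[255,[0,0,0],0],[255,[0,0,0],0],[255,[0,0,0],0],[255,[0,0,0],0],[255,[0,0,0],0],[255,[0,0,0],0],[255,[0,0,0],0]])

```text
time: 3.55
tool_pos: [0.4445, 0.1725, 0.0375]
ee_rot: [3.142, -0.0, 2.857]
wrist_force: [-0.4, 0.1, 0.7]
width: 0.0006
finger_force: 0.0
```

Call:
carry_out(increments=[[255,[0,0,-10],0],[255,[0,0,-25],0],[255,[0,0,-35],0],[255,[0,0,-25],0],[255,[0,0,-10],0],[255,[0,0,0],0],[255,[0,0,0],0]])

```text
time: 4.25
tool_pos: [0.4439, 0.1724, 0.1415]
ee_rot: [-3.141, -0.001, 2.857]
wrist_force: [-1.2, 0.1, -0.4]
width: 0.0005
finger_force: 0.0
```

```bash
python3 - <<'E'
from h import *
go(.6255,.0113,.142,164+21.7)
E
```

```text
pos [0.4439 0.1724 0.1415] yaw 163.68 tilt [-3.1409e+00 -1.4000e-03] F [-1.2  0.1 -0.4] w 0.0005 t 4.25
shift tool [np.float64(-219.5), np.float64(-103.6), np.float64(-0.5)] twist -22.02
```

```bash
python3 - <<'E'
from h import *
cal=robot.get_calibration("wrist");img=robot.snapshot("wrist");t=robot.snapshot("top")
ct=robot.get_calibration("top")
p=robot.get_obs()["tool_pos"]
for z in(0.0235,.05): print(z,proj(cal,np.array([p[0],p[1],z]),True))
print(np.array(proj(ct,p,False)))
cv2.imwrite("pics/w2.png",np.vstack([np.hstack([cv2.resize(img,(400,300)),cv2.resize(t,(400,300))])
 ,np.hstack([cv2.resize(img[150:390,160:480],(400,300)),cv2.resize(t[220:400,140:380],(400,300))])]))
E
```

```text
0.0235 (np.float32(321.57535), np.float32(227.4128))
0.05 (np.float32(321.5025), np.float32(234.18414))
[218.59253 299.3522 ]
```

View pics/w2.png

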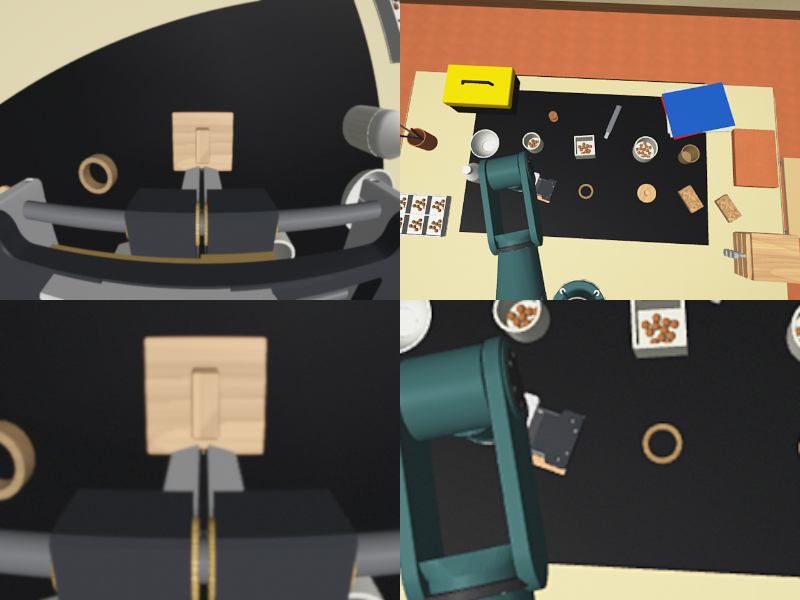

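```bash
python3 - <<'E'
from h import *
cal=robot.get_calibration("wrist");o=robot.get_obs();p=o["tool_pos"]
print(robot.tcp_to_tips,p,cal["T"])
for z in(0.1,.1275,.1415): print(z,proj(cal,np.array([p[0],p[1],z]),True))
img=cv2.imread("pics/w2.png")
# rectified lid from saved half-res picture is too coarse; new one
im=robot.snapshot("wrist");a=rect("wrist",im,cal,.444,.173,.02,half=.08,ppm=1800)
cv2.imwrite("pics/w3.png",np.hstack([cv2.resize(im[200:440,160:480],(640,480))]))
E
```

```text
0.014 [0.44341024 0.172208   0.14056441] [[ 0.28103115  0.93452643  0.21836172  0.3806656 ]
 [ 0.95969766 -0.273334   -0.06533695  0.19124255]
 [-0.00137342  0.22792295 -0.9736782   0.33771993]
 [ 0.          0.          0.          1.        ]]
0.1 (np.float32(321.7962), np.float32(251.92712))
0.1275 (np.float32(321.67648), np.float32(264.26947))
0.1415 (np.float32(321.60397), np.float32(271.7581))
```

View pics/w3.png

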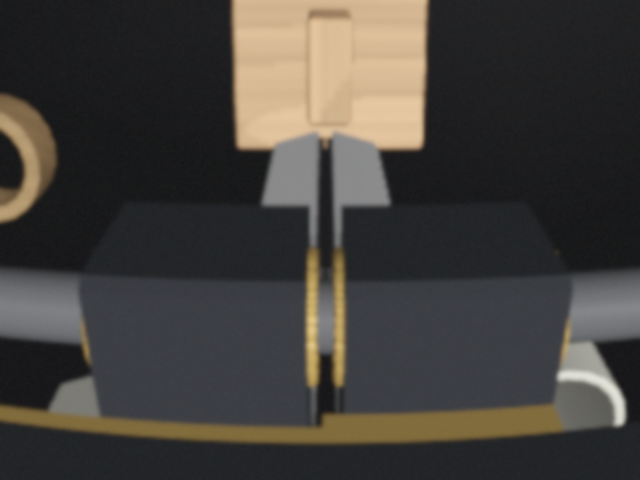

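Call:
carry_out(increments=[[100,[0,0,0],0],[100,[0,0,0],0],[100,[0,0,0],0],[100,[0,0,0],0],[100,[0,0,0],0],[100,[0,0,0],0],[100,[0,0,20],0],[100,[0,0,20],0]])

```text
time: 5.2
tool_pos: [0.4453, 0.1727, 0.1029]
ee_rot: [3.14, 0.002, 2.857]
wrist_force: [0.1, 0.4, -0.6]
width: 0.057
finger_force: 0.0
```

Call:
carry_out(increments=[[100,[0,0,25],0],[100,[0,0,20],0],[100,[0,0,12],0],[100,[0,0,8],0],[100,[0,0,0],0],[100,[0,0,0],0]])

```text
time: 5.8
tool_pos: [0.4452, 0.1727, 0.0383]
ee_rot: [3.141, 0.001, 2.857]
wrist_force: [-0.5, 0.0, 0.7]
width: 0.0574
finger_force: 0.0
```

```bash
python3 - <<'E'
from h import *
cal=robot.get_calibration("wrist");im=robot.snapshot("wrist");go(.444,.173,.037,163.8)
p=robot.get_obs()["tool_pos"]
for z in(0.0,.02,.05,p[2]-.014): print(z,proj(cal,np.array([p[0],p[1],z]),True))
cv2.imwrite("pics/w4.png",cv2.resize(im[160:400,160:480],(640,480)))
E
```

```text
pos [0.4454 0.1728 0.0386] yaw 163.68 tilt [3.1404e+00 1.9000e-03] F [-0.2  0.3  0.1] w 0.0571 t 5.85
shift tool [np.float64(1.4), np.float64(-0.2), np.float64(1.6)] twist -0.12
0.0 (np.float32(321.8706), np.float32(252.88649))
0.02 (np.float32(321.87677), np.float32(261.8795))
0.05 (np.float32(321.8887), np.float32(278.63806))
0.02462594828535567 (np.float32(321.8784), np.float32(264.18155))
```

View pics/w4.png

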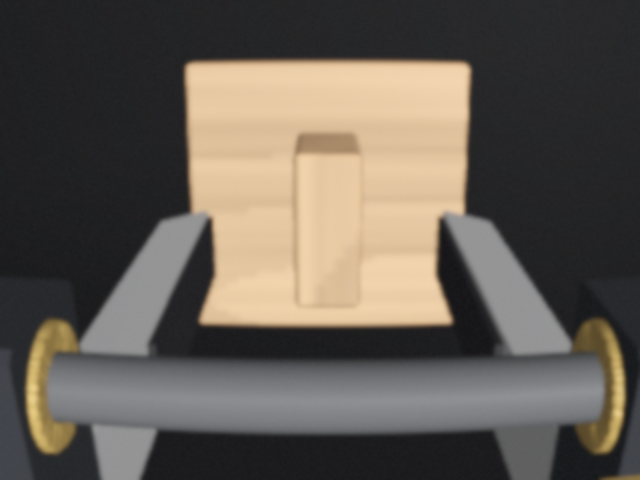

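Call:
carry_out(increments=[[180,[1.5,0,0],0],[180,[0,0,0],0],[180,[0,0,0],0],[180,[0,0,0],0],[220,[0,0,0],0],[220,[0,0,0],0]])

```text
time: 6.45
tool_pos: [0.4431, 0.1729, 0.0375]
ee_rot: [3.142, -0.0, 2.857]
wrist_force: [-0.2, -0.9, -0.0]
width: 0.0153
finger_force: 0.0
```

```bash
python3 - <<'E'
from h import *
cal=robot.get_calibration("wrist");im=robot.snapshot("wrist");go(.444,.173,.037,163.8)
cv2.imwrite("pics/w5.png",cv2.resize(im[160:400,160:480],(640,480)))
E
```

```text
pos [0.4431 0.1729 0.0375] yaw 163.68 tilt [3.1415 0.    ] F [ 0.  -0.3  0.5] w 0.0134 t 6.5
shift tool [np.float64(-0.9), np.float64(0.3), np.float64(0.5)] twist -0.12
```

View pics/w5.png

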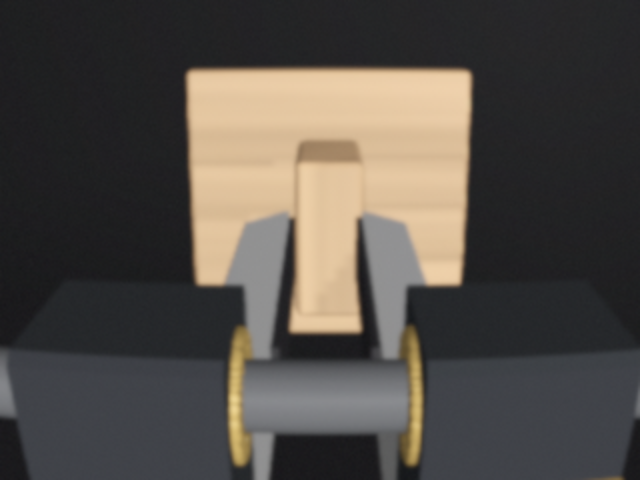

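Call:
carry_out(increments=[[255,[0,0,0],0],[255,[0,0,0],0],[255,[0,0,0],0]])

```text
time: 6.8
tool_pos: [0.4431, 0.1729, 0.0375]
ee_rot: [3.141, -0.0, 2.857]
wrist_force: [0.2, -0.3, 0.2]
width: 0.0006
finger_force: 0.0
```

```bash
cat >> h.py <<'E'
def gap(im):
    for r in(272,280,290): print(r," ".join("%d"%v for v in im[r,272:378:2].mean(1)))
E
python3 - <<'E'
from h import *
im=robot.snapshot("wrist");cv2.imwrite("pics/raw6.png",im)
o=robot.get_obs();print(o["width"],o["finger_force"],o["wrist_force"])
gap(im);print("before");b=cv2.imread("pics/w5.png");gap(np.pad(cv2.resize(b,(320,240)),((160,0),(160,0),(0,0))))
E
```

```text
0.0008475965232091435 0.0 [-0.34038891 -0.33990931  0.01765651]
272 192 193 193 193 192 193 193 194 193 193 193 193 185 156 147 145 144 143 145 144 144 144 144 124 77 112 78 112 143 144 144 144 145 144 144 145 147 158 185 193 193 193 193 194 193 193 194 194 194 194 194 194 194
280 190 191 190 190 189 190 189 189 190 190 190 181 151 145 144 144 144 144 144 144 143 144 143 119 72 112 75 100 141 145 145 144 145 144 144 144 145 144 153 183 190 190 190 190 190 190 190 190 190 191 190 190 190
290 188 188 187 187 187 188 187 186 187 187 176 145 143 144 144 144 144 144 144 144 144 144 142 111 65 112 75 90 140 144 144 144 145 144 144 144 144 145 145 150 178 188 188 188 187 188 188 188 188 188 189 189 189
before
272 193 194 194 194 190 166 150 148 145 145 145 145 145 146 145 141 95 65 143 191 203 202 199 196 194 194 196 196 196 195 195 196 186 121 73 127 144 145 145 145 144 145 146 147 150 167 189 195 195 195 195 195 195
280 191 192 191 178 149 145 145 145 145 145 145 145 144 145 144 120 51 56 138 190 203 202 199 196 193 194 196 197 196 195 196 196 182 104 44 92 138 145 145 145 145 145 145 146 144 145 153 180 190 191 191 191 192
290 189 181 155 145 145 145 145 145 145 145 145 145 145 145 130 68 36 54 135 188 203 202 199 196 193 194 196 197 196 194 191 186 169 88 32 46 108 142 145 145 145 146 145 145 145 145 145 146 158 183 190 190 190
```

```bash
python3 - <<'E'
from h import *
from scipy.optimize import least_squares
cal=robot.get_calibration("wrist");print(cal["T"][:3,3],robot.get_obs()["tool_pos"],robot.get_obs()["joint_positions"].round(4))
# w5 pose (same as now): features, zoom px -> raw
px=np.array([[188,70],[471,70],[296,162],[362,162],[299,314],[357,314]])/2+[160,160]
L=np.array([[42,-42,20],[42,42,20],[22,-9,50],[22,9,50],[-22,-9,50],[-22,9,50]])/1000.
def res(q,out=False):
    a=q[3];R=np.array([[np.cos(a),-np.sin(a),0],[np.sin(a),np.cos(a),0],[0,0,1]])
    P=L@R.T+q[:3];u,v=proj(cal,P,True);return (np.stack([u,v],1)-px).ravel().astype(float)
for a0 in(-16.3,163.7):
    r=least_squares(res,[.444,.173,0,np.radians(a0)],diff_step=1e-4);print(r.cost,r.x.round(4),r.fun.round(1))
E
```

```text
[0.37965698 0.19178723 0.23442481] [0.44306733 0.17294713 0.03745823] [ 2.5280e-01  3.0000e-03  1.7625e+00  1.0000e-04  1.3760e+00 -1.0332e+00]
13068.600995145738 [ 1.2435 -0.0182 -3.0363 -1.6206] [ 67.1  51.6 -72.3  60.3  16.1   9.4 -16.5  11.3  19.3 -67.7  -9.2 -65.8]
12809.05359687691 [ 0.7708  0.0863 -1.2189  2.8029] [ 81.4  48.5 -81.2  47.4  18.9   8.9 -18.7   8.7  16.8 -56.3 -16.8 -56.6]
```

```bash
python3 - <<'E'
from h import *
from scipy.optimize import least_squares
cal=robot.get_calibration("wrist")
px=np.array([[188,70],[471,70],[296,162],[362,162],[299,314],[357,314]])/2+[160,160]
L=np.array([[-42,-42,20],[-42,42,20],[-22,-9,50],[-22,9,50],[22,-9,50],[22,9,50]])/1000.
def res(q,out=False):
    a=q[3];R=np.array([[np.cos(a),-np.sin(a),0],[np.sin(a),np.cos(a),0],[0,0,1]])
    P=L@R.T+q[:3];u,v=proj(cal,P,True);return (np.stack([u,v],1)-px).ravel().astype(float)
r=least_squares(res,[.444,.173,0,np.radians(-16.3)],diff_step=1e-4);print(r.cost,r.x.round(4),r.fun.round(1))
b=cv2.imread("pics/raw6.png");hs=b[150:300,310:340:3].mean(2).astype(int)
print("col323",list(b[230:330:2,323].mean(1).astype(int)))
E
```

```text
4.69963954645209 [ 0.4454  0.1738 -0.0033 -0.289 ] [-0.1  0.4 -0.6  1.  -0.6 -0.7  0.9 -0.6 -1.5  0.   1.8  0.1]
col323 [np.int64(152), np.int64(129), np.int64(130), np.int64(131), np.int64(133), np.int64(143), np.int64(180), np.int64(191), np.int64(193), np.int64(192), np.int64(193), np.int64(193), np.int64(193), np.int64(193), np.int64(193), np.int64(193), np.int64(193), np.int64(194), np.int64(191), np.int64(162), np.int64(108), np.int64(106), np.int64(106), np.int64(106), np.int64(106), np.int64(105), np.int64(105), np.int64(105), np.int64(106), np.int64(106), np.int64(105), np.int64(105), np.int64(105), np.int64(106), np.int64(106), np.int64(103), np.int64(102), np.int64(101), np.int64(101), np.int64(98), np.int64(98), np.int64(99), np.int64(99), np.int64(95), np.int64(102), np.int64(108), np.int64(108), np.int64(99), np.int64(58), np.int64(33)]
```

Call:
carry_out(increments=[[120,[-1.8,0,0],0],[120,[0,0,0],0],[120,[0,0,0],0],[120,[0,0,0],0],[120,[0,0,0],0],[120,[0,0,0],0],[120,[0,0,3],0],[120,[0,0,2],0]])

```text
time: 7.65
tool_pos: [0.4447, 0.1724, 0.0322]
ee_rot: [-3.142, -0.0, 2.857]
wrist_force: [-0.5, 0.4, 0.0]
width: 0.0497
finger_force: 0.0
```

Call:
carry_out(increments=[[120,[0,0,1],0],[120,[0,0,1],0],[120,[0,0,1],0]])

```text
time: 7.95
tool_pos: [0.4448, 0.1724, 0.0294]
ee_rot: [3.142, -0.0, 2.857]
wrist_force: [-0.4, -0.5, -0.2]
width: 0.0498
finger_force: 0.0
```

The nominal fingertips would already be inside the flange, yet there is no contact. So the real tips are higher than stated, and I'll keep going down gently while watching the force.

Call:
carry_out(increments=[[120,[0,0,3],0],[120,[0,0,3],0],[120,[0,0,3],0],[120,[0,0,1],0],[120,[0,0,0],0]])

```text
time: 8.45
tool_pos: [0.4446, 0.1724, 0.0192]
ee_rot: [-3.141, -0.001, 2.857]
wrist_force: [0.2, 0.4, 0.2]
width: 0.0497
finger_force: 0.0
```

Call:
carry_out(increments=[[120,[0,0,1],0],[120,[0,0,1],0],[120,[0,0,1],0],[120,[0,0,1],0],[120,[0,0,1],0],[120,[0,0,0],0]])

```text
time: 9.05
tool_pos: [0.4447, 0.1724, 0.0143]
ee_rot: [-3.141, -0.0, 2.857]
wrist_force: [-0.1, -0.4, 0.2]
width: 0.0497
finger_force: 0.0
```

Call:
carry_out(increments=[[200,[0,0,1],0],[255,[0,0,1],0],[255,[0,0,0],0],[255,[0,0,0],0],[255,[0,0,0],0],[255,[0,0,0],0],[255,[0,0,0],0],[255,[0,0,0],0]])

```text
time: 9.85
tool_pos: [0.4448, 0.1726, 0.0125]
ee_rot: [3.141, 0.0, 2.857]
wrist_force: [-0.2, 0.9, -0.4]
width: 0.0178
finger_force: 30.0
```

Call:
carry_out(increments=[[255,[0,0,-8],0],[255,[0,0,-20],0],[255,[0,0,-30],0],[255,[0,0,-30],0],[255,[0,0,-14],0],[255,[0,0,0],0],[255,[0,0,0],0]])

```text
time: 10.55
tool_pos: [0.4442, 0.1722, 0.1136]
ee_rot: [-3.141, -0.001, 2.857]
wrist_force: [0.1, -0.4, -0.7]
width: 0.0178
finger_force: 30.0
```

```bash
python3 - <<'E'
from h import *
cal=robot.get_calibration("wrist");im=robot.snapshot("wrist");cv2.imwrite("pics/raw7.png",im)
go(.6255,.0113,.115,164+21.7)
p=robot.get_obs()["tool_pos"]
print("TCP ax at flange top",proj(cal,np.array([p[0],p[1],p[2]+.0075]),True))
a=im[150:300,200:450];cv2.imwrite("pics/w7.png",cv2.resize(a,None,fx=3,fy=3,interpolation=cv2.INTER_CUBIC))
E
```

```text
pos [0.4437 0.1721 0.1128] yaw 163.68 tilt [-3.1401e+00 -2.6000e-03] F [ 1.   0.5 -1.1] w 0.0175 t 10.6
shift tool [np.float64(-219.6), np.float64(-103.2), np.float64(-2.2)] twist -22.02
TCP ax at flange top (np.float32(321.0743), np.float32(274.29782))
```

View pics/w7.png

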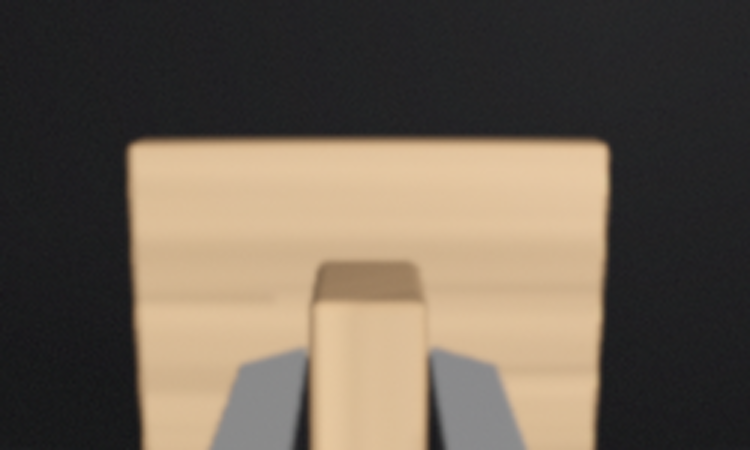

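```bash
cat > fit.py <<'E'
from h import *
from scipy.optimize import differential_evolution,least_squares
g=np.linspace(-1,1,41)
def ring(sq,r):
    if sq: return np.concatenate([np.c_[g*r,g*0+r],np.c_[g*r,g*0-r],np.c_[g*0+r,g*r],np.c_[g*0-r,g*r]])
    t=np.linspace(0,2*np.pi,160,endpoint=False);return r*np.c_[np.cos(t),np.sin(t)]
def fit(img,cal,sq,r,x,y,yaw,z=.075):
    v=cv2.GaussianBlur(img,(0,0),.6).max(2).astype(np.float32)
    def samp(q,rr):
        c,s=np.cos(q[2]),np.sin(q[2]);p=ring(sq,rr)@np.array([[c,s],[-s,c]])+q[:2]
        a,b=proj(cal,np.c_[p,np.full(len(p),z)],False)
        return cv2.remap(v,a[None],b[None],cv2.INTER_LINEAR).ravel()
    f=lambda q:-(2*samp(q,r-.0025).mean()-samp(q,r+.0025).mean()-samp(q,r-.0075).mean())
    w=.1 if sq else 1e-6
    R=differential_evolution(f,[(x-.012,x+.012),(y-.012,y+.012),(yaw-w,yaw+w)],seed=1,tol=1e-4)
    return R.x.round(4),round(R.fun,1)
E
python3 - <<'E'
from fit import *
for n in("top","scene"):
    im=cv2.imread(f"pics/{n}0.png");cal=robot.get_calibration(n)
    print(n,"S",fit(im,cal,1,.040,.6255,.0113,.1),"R",fit(im,cal,0,.036,.634,.2253,0))
cal=robot.get_calibration("wrist")
px=np.array([[128,140],[609,140],[312,300],[427,300]])/3+[200,150]
L=np.array([[-42,-42,20],[-42,42,20],[-22,-9,50],[-22,9,50]])/1000.
def res(q):
    a=q[3];R=np.array([[np.cos(a),-np.sin(a),0],[np.sin(a),np.cos(a),0],[0,0,1]])
    u,v=proj(cal,L@R.T+q[:3],True);return (np.stack([u,v],1)-px).ravel().astype(float)
r=least_squares(res,[.444,.173,.1,np.radians(-16.3)],diff_step=1e-4);print(r.cost,r.x.round(4),r.fun.round(1),np.degrees(r.x[3]))
go(0.6255,.0113,.115,185.7)
E
```

```text
top S (array([0.6263, 0.0119, 0.1084]), np.float64(-209.8)) R (array([0.634 , 0.2259, 0.    ]), np.float64(-208.1))
scene S (array([0.6269, 0.0129, 0.1051]), np.float64(-99.0)) R (array([0.6354, 0.2278, 0.    ]), np.float64(-120.0))
1.7743177367115404 [ 0.4434  0.173   0.0996 -0.2839] [-0.   0.7  0.3  0.6 -1.1 -0.6  0.9 -0.6] -16.26660536363153
pos [0.4437 0.1721 0.1128] yaw 163.68 tilt [-3.1401e+00 -2.6000e-03] F [ 1.   0.5 -1.1] w 0.0175 t 10.6
shift tool [np.float64(-219.6), np.float64(-103.2), np.float64(-2.2)] twist -22.02
```

Call:
carry_out(increments=[[255,[-20,-9,0],0],[255,[-30,-14,0],0],[255,[-35,-16,0],0],[255,[-35,-16,0],0],[255,[-35,-16,0],0],[255,[-30,-14,0],0],[255,[-25,-12,0],0],[255,[-10.2,-5.3,0],0]])

```text
time: 11.4
tool_pos: [0.6274, 0.0105, 0.1113]
ee_rot: [-3.14, -0.004, 2.855]
wrist_force: [-0.8, 0.4, -1.2]
width: 0.0174
finger_force: 30.0
```

Call:
carry_out(increments=[[255,[0,0,0],-5],[255,[0,0,0],-7],[255,[0,0,0],-6],[255,[0,0,0],-4.4],[255,[0,0,0],0],[255,[0,0,0],0],[255,[0,0,0],0]])

```text
time: 12.1
tool_pos: [0.6269, 0.0128, 0.1139]
ee_rot: [3.141, -0.001, -3.036]
wrist_force: [0.2, -0.4, -1.3]
width: 0.0182
finger_force: 30.0
```

```bash
python3 - <<'E'
from h import *
go(.6263,.0120,.0755,186.1)
E
```

```text
pos [0.6269 0.0128 0.1139] yaw -173.96 tilt [ 3.1412e+00 -1.1000e-03] F [ 0.2 -0.4 -1.3] w 0.0182 t 12.1
shift tool [np.float64(0.7), np.float64(-0.7), np.float64(38.4)] twist -0.06
```

Call:
carry_out(increments=[[255,[0.7,-0.7,8],0],[255,[0,0,10],0],[255,[0,0,5],0],[255,[0,0,2],0],[255,[0,0,2],0],[255,[0,0,2],0],[255,[0,0,0],0]])

```text
time: 12.8
tool_pos: [0.6268, 0.0116, 0.0854]
ee_rot: [3.141, -0.0, -3.035]
wrist_force: [-0.5, -0.7, -0.9]
width: 0.0178
finger_force: 30.0
```

Call:
carry_out(increments=[[255,[0,0,1],0],[255,[0,0,1],0],[255,[0,0,1],0],[255,[0,0,0],0]])

```text
time: 13.2
tool_pos: [0.6267, 0.0116, 0.0823]
ee_rot: [3.141, -0.0, -3.035]
wrist_force: [-0.5, -0.4, -1.8]
width: 0.0176
finger_force: 30.0
```

Call:
carry_out(increments=[[255,[0,0,1],0],[255,[0,0,1],0],[255,[0,0,1],0],[255,[0,0,1],0],[255,[0,0,1],0],[255,[0,0,0],0]])

```text
time: 13.8
tool_pos: [0.6266, 0.0117, 0.0772]
ee_rot: [3.141, -0.0, -3.035]
wrist_force: [-0.1, 0.4, -1.3]
width: 0.0179
finger_force: 30.0
```

Call:
carry_out(increments=[[255,[0,0,0.7],0],[255,[0,0,0.7],0],[255,[0,0,0.6],0],[255,[0,0,0],0]])

```text
time: 14.2
tool_pos: [0.6268, 0.0116, 0.0755]
ee_rot: [3.142, 0.0, -3.035]
wrist_force: [0.1, 0.7, -0.9]
width: 0.0175
finger_force: 30.0
```

Call:
carry_out(increments=[[255,[0,0,0.5],0],[255,[0,0,0.5],0],[255,[0,0,0],0]])

```text
time: 14.5
tool_pos: [0.6269, 0.0116, 0.0755]
ee_rot: [-3.142, 0.001, -3.035]
wrist_force: [-2.1, -0.5, 5.8]
width: 0.0179
finger_force: 30.0
```

Call:
carry_out(increments=[[200,[0,0,0],0],[140,[0,0,0],0],[100,[0,0,0],0],[100,[0,0,0],0],[100,[0,0,0],0],[100,[0,0,0],0],[60,[0,0,-10],0],[0,[0,0,-30],0]])

```text
time: 15.3
tool_pos: [0.6244, 0.0118, 0.1115]
ee_rot: [3.14, -0.008, -3.035]
wrist_force: [0.6, -0.2, 0.2]
width: 0.0697
finger_force: 0.0
```

Call:
carry_out(increments=[[0,[0,0,-35],0],[0,[0,0,-15],0],[0,[0,0,0],0],[0,[0,0,0],0]])

```text
time: 15.7
tool_pos: [0.6265, 0.0117, 0.1638]
ee_rot: [3.141, -0.001, -3.035]
wrist_force: [0.2, -0.4, -0.5]
width: 0.0934
finger_force: 0.0
```

```bash
python3 - <<'E'
from h import *
go(.4531,-.2475,.15,180)
E
```

```text
pos [0.6265 0.0117 0.1638] yaw -173.91 tilt [ 3.1414e+00 -6.0000e-04] F [ 0.2 -0.4 -0.5] w 0.0934 t 15.7
shift tool [np.float64(199.9), np.float64(-239.3), np.float64(13.8)] twist 6.09
```

Call:
carry_out(increments=[[0,[25,-30,0],0],[0,[25,-30,0],0],[0,[25,-30,0],0],[0,[25,-30,0],0],[0,[25,-30,0],0],[0,[25,-30,0],0],[0,[25,-30,0],0],[0,[25,-30.5,0],0]])

```text
time: 16.5
tool_pos: [0.4512, -0.249, 0.1617]
ee_rot: [3.138, -0.003, -3.035]
wrist_force: [0.5, -0.7, 0.1]
width: 0.0939
finger_force: 0.0
```

Call:
carry_out(increments=[[0,[0,0,10],0],[0,[0,0,0],0],[0,[0,0,0],0],[0,[0,0,0],0]])

```text
time: 16.9
tool_pos: [0.4538, -0.2476, 0.1538]
ee_rot: [3.14, -0.001, -3.034]
wrist_force: [0.6, 0.4, 0.1]
width: 0.0942
finger_force: 0.0
```

```bash
python3 - <<'E'
from h import *
cal=robot.get_calibration("wrist");im=robot.snapshot("wrist")
t=robot.snapshot("top");s=robot.snapshot("scene");cv2.imwrite("pics/t8.png",t);cv2.imwrite("pics/s8.png",s)
a=rect("wrist",im,cal,.4531,-.2487,.02)
m=(a.max(2)>150).astype(np.uint8)
c=max(cv2.findContours(m,0,cv2.CHAIN_APPROX_NONE)[0],key=cv2.contourArea)
(u,v),(w,h),_=cv2.fitEllipse(c);print("lid",.4531-(v-140)/2000,-.2487-(u-140)/2000,w/2,h/2,cv2.boundingRect(c))
go(.4531,-.2487,.0125,-173.9)
ct=robot.get_calibration("top")
b=rect("top",t,ct,.6266,.0117,.083)
cv2.drawMarker(b,(140,140),(255,0,255),0,8)
sc=robot.get_calibration("scene");d=rect("scene",s,sc,.6266,.0117,.083)
cv2.drawMarker(d,(140,140),(255,0,255),0,8)
cv2.imwrite("pics/m8.png",np.vstack([np.hstack([a,b]),np.hstack([d,cv2.resize(s[200:340,270:410],(281,281))])]))
E
```

```text
lid 0.4526978317260742 -0.24733607788085937 75.18821716308594 75.28982543945312 (62, 65, 151, 152)
pos [ 0.454  -0.248   0.1546] yaw -173.82 tilt [-3.1416e+00  4.0000e-04] F [-0.2 -0.5 -0.4] w 0.0941 t 17.05
shift tool [np.float64(1.0), np.float64(-0.6), np.float64(142.1)] twist 0.08
```

View pics/m8.png

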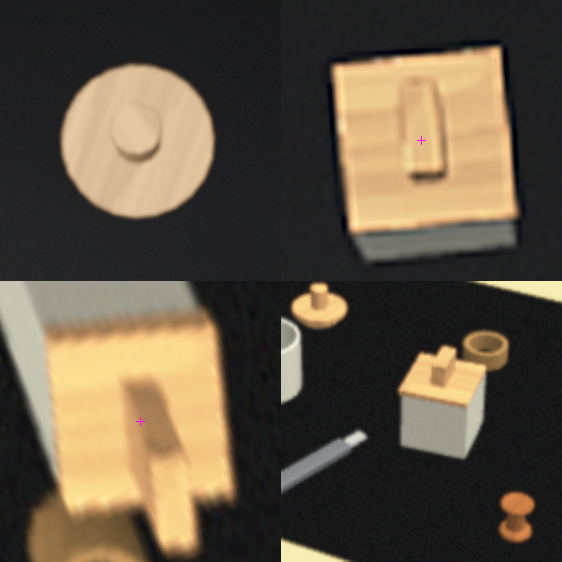

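The last picture shows the square lid sitting flush on its jar. The round lid's flange is under the tool, within about 1 mm, so I'll descend onto it.

Call:
carry_out(increments=[[60,[1.1,0,25],0],[60,[0,0,30],0],[60,[0,0,30],0],[60,[0,0,25],0],[60,[0,0,15],0],[60,[0,0,8],0],[60,[0,0,4],0],[60,[0,0,0],0]])

```text
time: 17.85
tool_pos: [0.4526, -0.2488, 0.0177]
ee_rot: [-3.141, 0.0, -3.035]
wrist_force: [-0.0, -0.9, -0.7]
width: 0.0717
finger_force: 0.0
```

Call:
carry_out(increments=[[60,[0,0,3],0],[100,[0,0,1],0],[255,[0,0,1],0],[255,[0,0,0],0],[255,[0,0,0],0],[255,[0,0,0],0],[255,[0,0,0],0],[255,[0,0,0],0]])

```text
time: 18.65
tool_pos: [0.4523, -0.2488, 0.0125]
ee_rot: [3.141, 0.0, -3.035]
wrist_force: [0.4, 0.9, 0.3]
width: 0.0234
finger_force: 30.0
```

Call:
carry_out(increments=[[255,[0,0,0],0],[255,[0,0,0],0],[255,[0,0,0],0],[255,[0,0,0],0],[255,[0,0,0],0]])

```text
time: 19.15
tool_pos: [0.4523, -0.2488, 0.0125]
ee_rot: [3.141, 0.0, -3.035]
wrist_force: [-0.2, 0.3, 0.4]
width: 0.023
finger_force: 30.0
```

Call:
carry_out(increments=[[255,[0,0,-8],0],[255,[0,0,-20],0],[255,[0,0,-30],0],[255,[0,0,-35],0],[255,[0,0,-25],0],[255,[0,0,-12],0],[255,[0,0,0],0],[255,[0,0,0],0]])

```text
time: 19.95
tool_pos: [0.4518, -0.2485, 0.1413]
ee_rot: [3.14, -0.001, -3.035]
wrist_force: [0.0, 0.4, -1.0]
width: 0.0234
finger_force: 30.0
```

```bash
python3 - <<'E'
from h import *
go(.6338,.2263,.142,-173.9)
cal=robot.get_calibration("wrist");im=robot.snapshot("wrist");p=robot.get_obs()["tool_pos"]
# flange top of the held lid at TCP+7.5mm: fit the visible far half
a=rect("wrist",im,cal,p[0],p[1],p[2]+.0075,half=.06)
m=(a.max(2)>150).astype(np.uint8)
for r in range(40,124,8):
    c=np.flatnonzero(m[r]);print(r-120,(c.min()-120,c.max()-120) if len(c) else None)
for c0 in(-20,0,20): print("bottom/top at col",c0,np.flatnonzero(m[:,120+c0])[[0,-1]]-120)
E
```

```text
pos [ 0.4518 -0.2485  0.1413] yaw -173.92 tilt [ 3.1404e+00 -1.3000e-03] F [ 0.   0.4 -1. ] w 0.0234 t 19.95
shift tool [np.float64(-231.3), np.float64(452.8), np.float64(-0.7)] twist -0.02
-80 (np.int64(-87), np.int64(59))
-72 (np.int64(-84), np.int64(60))
-64 (np.int64(-38), np.int64(24))
-56 (np.int64(-36), np.int64(23))
-48 (np.int64(-33), np.int64(23))
-40 (np.int64(-31), np.int64(22))
-32 (np.int64(-29), np.int64(68))
-24 (np.int64(-71), np.int64(72))
-16 (np.int64(-73), np.int64(73))
-8 (np.int64(-75), np.int64(75))
0 (np.int64(-75), np.int64(75))
bottom/top at col -20 [-74  71]
bottom/top at col 0 [-77  73]
bottom/top at col 20 [-74  70]
```

Call:
carry_out(increments=[[255,[-10,20,0],0],[255,[-15,30,0],0],[255,[-20,39,0],0],[255,[-20,39,0],0],[255,[-20,39,0],0],[255,[-20,39,0],0],[255,[-20,39,0],0],[255,[-20,39,0],0]])

```text
time: 20.8
tool_pos: [0.5656, 0.0507, 0.1401]
ee_rot: [3.141, -0.004, -3.035]
wrist_force: [0.7, -0.7, -0.7]
width: 0.0233
finger_force: 30.0
```

Call:
carry_out(increments=[[255,[-20,39,0],0],[255,[-20,39,0],0],[255,[-20,39,0],0],[255,[-15,30,0],0],[255,[-11.3,21.8,0],0],[255,[0,0,0],0],[255,[0,0,0],0],[255,[0,0,0],0]])

```text
time: 21.6
tool_pos: [0.6336, 0.2247, 0.1413]
ee_rot: [-3.141, -0.002, -3.036]
wrist_force: [-0.5, -0.3, -0.9]
width: 0.0234
finger_force: 30.0
```

```bash
python3 - <<'E'
from h import *
go(.6338,.2263,.0875,-173.9)
E
```

```text
pos [0.6336 0.2247 0.1413] yaw -173.97 tilt [-3.1408e+00 -2.2000e-03] F [-0.5 -0.3 -0.9] w 0.0234 t 21.6
shift tool [np.float64(-0.3), np.float64(1.6), np.float64(53.8)] twist -0.07
```

Call:
carry_out(increments=[[255,[-0.3,1.6,15],0],[255,[0,0,20],0],[255,[0,0,10],0],[255,[0,0,4],0],[255,[0,0,2],0],[255,[0,0,1],0],[255,[0,0,0],0],[255,[0,0,0],0]])

```text
time: 22.4
tool_pos: [0.6349, 0.2277, 0.0915]
ee_rot: [3.141, 0.002, -3.035]
wrist_force: [0.1, 0.4, -0.8]
width: 0.0231
finger_force: 30.0
```

Call:
carry_out(increments=[[255,[0,0,1],0],[255,[0,0,1],0],[255,[0,0,1],0],[255,[0,0,0],0],[255,[0,0,0],0]])

```text
time: 22.9
tool_pos: [0.6343, 0.2276, 0.0874]
ee_rot: [3.142, -0.0, -3.035]
wrist_force: [0.3, -1.2, -1.0]
width: 0.0233
finger_force: 30.0
```

Call:
carry_out(increments=[[255,[0.4,-1,0],0],[255,[0,0,1],0],[255,[0,0,1],0],[255,[0,0,1],0],[255,[0,0,1],0],[255,[0,0,0],0]])

```text
time: 23.5
tool_pos: [0.634, 0.2265, 0.0832]
ee_rot: [3.142, -0.0, -3.035]
wrist_force: [0.3, -0.9, -1.2]
width: 0.0232
finger_force: 30.0
```

Call:
carry_out(increments=[[255,[0,0,1],0],[255,[0,0,1],0],[255,[0,0,1],0],[255,[0,0,1],0],[255,[0,0,1],0],[255,[0,0,1],0],[255,[0,0,0],0]])

```text
time: 24.2
tool_pos: [0.634, 0.2265, 0.0773]
ee_rot: [3.142, -0.0, -3.035]
wrist_force: [-0.1, -0.6, -0.5]
width: 0.023
finger_force: 30.0
```

Call:
carry_out(increments=[[255,[0,0,0.7],0],[255,[0,0,0.7],0],[255,[0,0,0.6],0],[255,[0,0,0.5],0],[255,[0,0,0.4],0],[255,[0,0,0],0]])

```text
time: 24.8
tool_pos: [0.6342, 0.2265, 0.0755]
ee_rot: [3.141, 0.001, -3.035]
wrist_force: [-2.5, -0.5, 4.3]
width: 0.0231
finger_force: 30.0
```

Contact came at the expected seating height, the same as for the first lid. Releasing.

Call:
carry_out(increments=[[200,[0,0,0],0],[150,[0,0,0],0],[100,[0,0,0],0],[100,[0,0,0],0],[100,[0,0,0],0],[100,[0,0,0],0],[100,[0,0,-15],0],[100,[0,0,-30],0]])

```text
time: 25.6
tool_pos: [0.6323, 0.226, 0.1173]
ee_rot: [-3.141, -0.006, -3.035]
wrist_force: [-0.2, 0.4, -0.5]
width: 0.0572
finger_force: 0.0
```

Call:
carry_out(increments=[[100,[0,0,-30],0],[100,[0,0,-20],0],[100,[35,0,0],0],[100,[40,0,0],0],[100,[40,0,0],0],[100,[40,0,0],0],[100,[40,0,0],0],[100,[0,0,0],0]])

```text
time: 26.4
tool_pos: [0.4363, 0.2056, 0.1708]
ee_rot: [3.141, -0.0, -3.034]
wrist_force: [0.4, -0.3, 0.3]
width: 0.057
finger_force: 0.0
```

```bash
python3 - <<'E'
from h import *
t0=cv2.imread("pics/top0.png");t=robot.snapshot("top");s=robot.snapshot("scene");s0=cv2.imread("pics/scene0.png")
ct=robot.get_calibration("top");cs=robot.get_calibration("scene");print(robot.get_obs()["tool_pos"])
def lid(n,im,cal,x,y,z):
    a=rect(n,im,cal,x,y,z);h=cv2.cvtColor(a,cv2.COLOR_BGR2HSV)
    m=((h[...,1]>60)&(h[...,2]>110)).astype(np.uint8)
    c=max(cv2.findContours(m,0,cv2.CHAIN_APPROX_NONE)[0],key=cv2.contourArea)
    R=cv2.minAreaRect(c);(u,v)=R[0];print(n,"centre",round(x-(v-140)/2000,4),round(y-(u-140)/2000,4),"size mm",np.array(R[1])/2,R[2])
for nm,im,c in(("top",t,ct),("scene",s,cs)):
    lid(nm,im,c,.6342,.2265,.083);lid(nm,im,c,.6266,.0117,.083)
# bystander change
for n,a,b in(("top",t0,t),("scene",s0,s)):
    d=(cv2.absdiff(a,b).max(2)>40).astype(np.uint8);_,_,st,_=cv2.connectedComponentsWithStats(d)
    print(n,[tuple(map(int,r)) for r in st[1:] if r[4]>15])
E
```

```text
[0.44041057 0.20604003 0.17128956]
top centre 0.6351 0.2246 size mm [77.6565094  76.66875458] 41.18592834472656
top centre 0.6263 0.01 size mm [87.11730194 86.07714844] 84.23210906982422
scene centre 0.637 0.2234 size mm [94.11081696 82.43193817] 41.325504302978516
scene centre 0.6201 0.0157 size mm [101.99998474 126.99998474] -0.0
top [(194, 209, 32, 31, 730), (278, 214, 36, 36, 1130), (93, 241, 132, 239, 13509), (172, 254, 5, 20, 26), (188, 270, 15, 37, 204), (207, 281, 43, 44, 1169), (199, 282, 4, 17, 43), (379, 294, 31, 31, 761), (147, 298, 19, 6, 49), (0, 391, 64, 89, 3622), (282, 455, 32, 18, 224), (269, 464, 44, 16, 343), (312, 469, 10, 8, 47)]
scene [(423, 0, 90, 196, 5507), (517, 0, 123, 179, 7239), (589, 5, 51, 8, 258), (463, 12, 19, 5, 49), (507, 17, 8, 24, 87), (462, 27, 27, 19, 425), (462, 66, 26, 5, 77), (392, 107, 19, 29, 360), (412, 113, 21, 24, 224), (391, 137, 20, 15, 129), (275, 200, 29, 24, 478), (328, 232, 44, 32, 910), (412, 233, 47, 53, 1497)]
```

```bash
python3 -c "
from bench import robot
print(robot.close_job())"
```

```text
the job is handed in; nothing more can be done
None
```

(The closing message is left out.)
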